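# Load the door rollers into the dial press and start it

## Robot

A 7-joint arm with a two-finger parallel gripper is mounted at the origin on the work surface. World frame = base frame: x ahead of the robot, y to its left, z up, the work surface at z = 0. Lengths are in m, angles in rad, forces in N, time in s.
With the tool pointing down it reaches from about 0.35 to 0.9 m from the base axis. Payload 8.1 kg.
Tool frame: the origin (TCP) lies between the finger pads; the fingertips stand ahead of it and the grasp point (between the pads) is the TCP (arm.nose_length is the z of the fingertips in the tool frame, in m); z points along the fingers, y is the line along which they close (so a half turn about z gives the same grasp; the last joint's range is limited). The gripper opens to 92 mm and grips with 3 to 60 N. Pads are 19 mm wide; open, the fingers measure 130 mm over their backs; the gripper's body (75 mm by 190 mm) begins 47 mm behind the grasp point.
Start: joints at [-1.334, 0.434, 0.025, 1.573, -0.012, 1.134, -0.075], TCP at [0.208, 0.589, 0.246] pointing down, gripper open.
Joint ranges: [-2.62, 2.62], [-0.44, 2.09], [-1.27, 1.32], [0.08, 2.57], [-1.32, 4.46], [0.12, 2], [-2.74, 2.74]. Speed limits (rad/s): [2.22, 2.22, 3.01, 3.01, 3.14, 3.14, 3.14].

## Interface

Orientations are given as a rotation vector (axis times angle).
In Python, from cell import sensors, optics, arm gives the robot as it stands.
- The arm moves only by the tool arm_command, never from a script. Its argument "deltas" is one flat list of numbers, 7 for each row, row after row: the turn, a rotation vector about the world's x, y, z as a fraction of full scale, then the shift along the world's x, y, z as a fraction of full scale, then the finger opening in mm, from 0 to 91.8. In form: [wx, wy, wz, dx, dy, dz, fingers, wx, wy, wz, dx, dy, dz, fingers, ...]. A call has 1 to 20 rows; each row is the pose to reach, as a shift and turn from the pose commanded when the call began; what a row does not reach only later rows make up. Full scale, the value 1, is 1 m for a shift and 90 degrees for a turn. A row lasts 1/10 s, in which the tool goes at most 50 mm and 8.59 degrees, less where a joint would pass 70% of its speed; a pose out of reach is approached as far as the arm can. A call with a number of a shift or a turn outside -1 to 1 is refused whole. A call with a gripper value outside its range is refused whole. The fingers move at their own pace and stop on an object; "force" is the grip in N (left out, the last holds). Time passes only in rows, so rows that repeat a pose let the fingers close. It gives the time, the measured TCP pose, the force, the opening and the grip force at its end, in the units of the state.
- sensors.observe(): the state, without advancing time (a new reading comes with each control period).
- optics.get_image(name): name is "side" or "top" or "wrist"; returns the picture (480x640x3 uint8, blue, green, red); there is no depth.
- optics.calibration(name): a dict with "camera_matrix" (3x3 intrinsics, pixels), "D" ([k1, k2, p1, p2, k3] as OpenCV has them; the pictures are not rectified), "rvec" (rotation vector, rad) and "tvec" (3), from world to camera coordinates, as OpenCV has them. Camera axes: x right, y down, z forward; pixel columns grow to the right and rows downward; lengths in m; the calibration is good to about 2 mm. A picture is of the moment at which its call begins: read the wrist's pose just before it. calibration takes no time and is no camera call; for the wrist camera it gives the pose at the moment of the call.
- arm.sign_off(): hands the job in; it is judged then, once.
The state is a dict: "clock": time; "joints": joint angles; "dq": joint speeds; "joint_efforts": joint torques, N m; "position": TCP position; "ee_rot": TCP orientation; "force": force on the tool from outside, world axes, zero at the start; "ft_torque": the same for the moment, N m; "width": opening from 0.0 (shut) to 1.0 (fully open); "gripper_force": force on a finger pad.
Only numpy, scipy, OpenCV 4.12 (cv2) and the standard library are available. Lean on these libraries where they do the work, as an engineer would, in place of code of your own. Each camera call takes 0.05 s, during which the arm holds its last target. There are 200 camera calls.

## Task

Two small salvaged door rollers lie loose on the loading shelf of the bench press. Slide or drop them one by one into the two empty nests of the dial, so that each lies flat on the bottom of its own nest; only when both are in, push the start button (the flat one, not the mushroom-headed stop) fully down and let it come back up. Leave the larger roller on the shelf and the roller that is already in its nest where they are.

Things in the scene. Friction and masses are not known exactly. Their poses are not given: they have to be found in the camera images.
- press: Green bench press, fixed. Origin: on the work surface straight below the centre of its round aluminium dial (273 mm across, fixed); z up. The dial lies flush in a 300 x 300 mm bed plate, top 75 mm above the work surface. Six nests on a circle of 100 mm radius; those towards the shelf at (0, 100), (87, 50), (-87, 50) mm: two empty, one holding a roller. The other three hold finished rollers, fixed.
- press_shelf (a point): Centre of the top of the press's steel loading shelf, 240 mm from the dial's centre along the press's +y; axes as the press. The shelf is 300 mm (x) by 180 mm (y) and level with bed and dial, no step between: one flat deck 75 mm above the work surface. A rim 6 mm thick stands 8 mm above the deck on its two x sides and its +y end.
- press_ram (a point): Where the press's ram stands over the dial, 100 mm from the dial's centre along the press's -y, at deck height. Column, ram and clear guard fill the space from 48 mm beyond the dial's centre on that -y side outward (x within 95 mm), up to 0.39 m high. Elsewhere only the dial's hub (60 mm across, 14 mm high, at its centre) and the rollers in the nests (4 mm) stand above the deck.
- nest_a: One of the two empty nests: a round, straight-sided, flat-bottomed bore 50 mm in diameter and 14 mm deep in the dial. Origin: centre of the nest's floor (14 mm below the deck); z up.
- nest_b: The other empty nest, the same size. Origin: centre of its floor; z up. Either small roller may go in either nest.
- roller_a_mid (a point): Small door roller: a dark steel disc 44 mm in diameter and 18 mm thick with an open (dark) hub hole, about 0.17 kg, lying flat on the loading shelf. The point is the centre of the disc, 9 mm above what it lies on; z is the disc's axis. It slides when pushed; fully home in a nest it stands 4 mm above the deck.
- roller_b_mid (a point): The other small door roller, the same in every way. Centre of the disc; z its axis.
- roller_big_mid (a point): Large door roller, 60 mm in diameter and 22 mm thick, 0.38 kg, lying flat on the same shelf beside the small ones; too large for the nests. Stays where it is. Centre of the disc. The three rollers lie side by side along the shelf's x, about 80 mm apart, in any order.
- roller_loaded_mid (a point): Small roller that already lies in the third nest of the three on the shelf's side, standing 4 mm above the deck. Stays there. Centre of the disc.
- start_top (a point): Centre of the top of the start button: a flat round black button 32 mm in diameter, facing up, in a round steel collar 48 mm across. The top of the released button is 77 mm above the work surface and 10 mm above its collar.
- station: Grey control station 160 mm (x) by 85 mm (y), 55 mm high, fixed on the work surface. Origin: centre of its underside. The start button is at x = +38 mm; at x = -42 mm is the red mushroom-headed stop button, 40 mm across, its top 89 mm above the work surface, not used.
- start (a joint): Travel of the start button in m: 0 released, 0.006 fully down. A spring returns it; about 2 N starts it moving, 6 N takes it fully down.
Not all that is in view belongs to the job. What is shaped like the part that bears roller_b_mid but red is not meant.

How it is judged:
By the outcome, as a careful person would: the job done as asked, in the order asked, and still so for the second after the job is handed in, with the robot touching nothing.
It also fails if it takes over 58 s, if anything falls off the work surface, if the arm or the gripper's body presses on something with over 40 N, if the wrist force passes 120 N, or if a joint passes its speed limit or range.

## Working session

There is one attempt and no reset: what is moved stays moved. The work goes in short steps, Python scripts to look and compute and a tool call to move; the robot and the scene stay as the last step left them, time stands still between calls to the robot, and variables do not carry over. Pictures are saved under pics/ and viewed, at most 10 in all, crops included, and the job is handed in when it is done.

Besides the shell and the picture viewer there is one more tool, called after "Emit:" as a command line: name --argument value ..., lists and objects as JSON in quotes. arm_command: Moves the arm, as the interface text tells. Its arguments: {"type":"object","properties":{"deltas":{"type":"array","items":{"type":"number"}},"force":{"type":"number"}},"required":["deltas"]}

```bash
mkdir -p pics
cat > h.py <<'E'
import numpy as np, cv2
from cell import sensors, optics, arm
def snap(n,f):
    im=optics.get_image(n); cv2.imwrite('pics/'+f,im); return im
def ray(n,uv,z,cal=None):
    c=cal or optics.calibration(n)
    K=np.array(c["camera_matrix"],float);D=np.array(c["D"],float)
    R,_=cv2.Rodrigues(np.array(c["rvec"],float));t=np.array(c["tvec"],float).ravel()
    p=cv2.undistortPoints(np.array(uv,float).reshape(-1,1,2),K,D).reshape(-1,2)
    d=np.c_[p,np.ones(len(p))]@R; o=-R.T@t
    return o+d*((z-o[2])/d[:,2])[:,None]
def proj(n,P):
    c=optics.calibration(n)
    return cv2.projectPoints(np.array(P,float),np.array(c["rvec"],float),np.array(c["tvec"],float),np.array(c["camera_matrix"],float),np.array(c["D"],float))[0].reshape(-1,2)
E
python3 - <<'E'
from h import *
s=sensors.observe();print(s,arm.nose_length)
snap('top','t1.png');snap('side','s1.png')
for n in('top','side','wrist'):
    c=optics.calibration(n);R=cv2.Rodrigues(np.array(c['rvec'],float))[0];print(n,-R.T@np.array(c['tvec']).ravel(),R[2])
E
```

```text
{'clock': 0.0, 'joints': array([-1.33361245,  0.43524252,  0.0249813 ,  1.57408542, -0.01160664,
        1.13399427, -0.0750998 ]), 'dq': array([-0.00097473,  0.00075284, -0.00016794, -0.00020979, -0.00154451,
        0.00063539, -0.00181637]), 'joint_efforts': array([ 1.52048106e-03, -6.67865038e+01,  9.85623635e-01, -3.14449346e+01,
       -6.04663719e-02,  4.29621502e-02,  1.73947656e-04]), 'position': array([0.20819712, 0.58879911, 0.24493742]), 'ee_rot': array([-5.31269377e-01, -3.09621574e+00,  2.48067935e-03]), 'force': array([ 0.40543201, -0.38745131, -0.09128656]), 'ft_torque': array([-0.03834967, -0.00636036, -0.00389911]), 'gripper_force': 0.0, 'width': 0.9969131217343422} 0.019
top [0.40172664 0.09377072 1.05246489] [ 0.16441145  0.01518187 -0.986275  ]
side [0.52951963 0.80338164 0.76003236] [ 0.00902112 -0.70742397 -0.70673187]
wrist [0.13621253 0.61402833 0.38326837] [ 0.26878825 -0.09695259 -0.9583074 ]
```

View pics/t1.png

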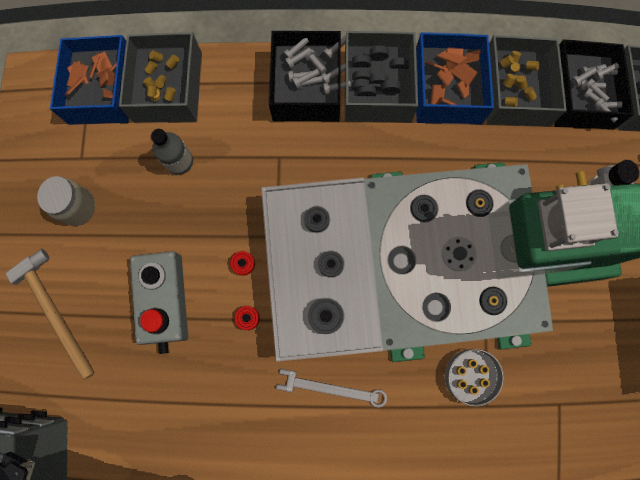

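View pics/s1.png

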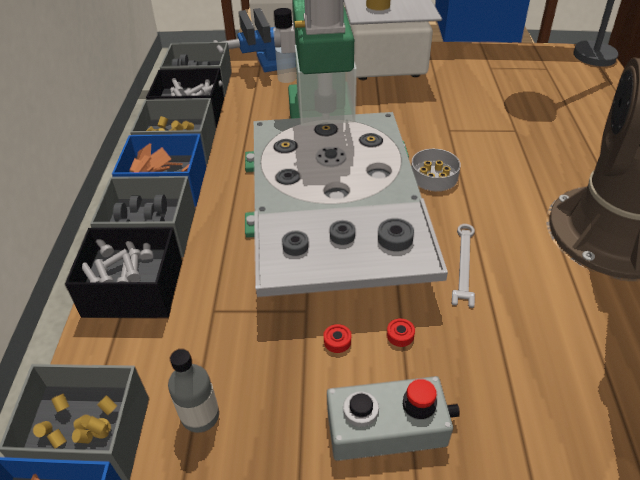

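The top view shows small rollers near (315,219) and (329,264), with the big one at (324,316). The empty nests are near (401,260) and (436,306), the loaded nest is at (424,208), and the start button is at (151,275). I'll enlarge these for exact pixels.

Run:
```python
from h import *
im=cv2.imread('pics/t1.png')
cv2.imwrite('pics/c1.png',cv2.resize(im[160:360,260:526],None,fx=3,fy=3,interpolation=cv2.INTER_CUBIC))
z=.075
print('corners shelf', ray('top',[(263,187),(275,360),(527,165),(551,331)],z))
print('hub',ray('top',[(460,254)],.089),'rollers',ray('top',[(316,219),(329.5,264)],.093),ray('top',[(324.5,316)],.097))
print('nests',ray('top',[(401,260),(436,306)],z),'loaded',ray('top',[(424,208)],.079))
print('start',ray('top',[(151,275)],.077),'stop',ray('top',[(152,321)],.089))
```

```text
corners shelf [[ 0.65662649  0.21075813  0.075     ]
 [ 0.3570289   0.182106    0.075     ]
 [ 0.70463926 -0.26359573  0.075     ]
 [ 0.40746132 -0.29393449  0.075     ]]
hub [[ 0.539116   -0.13095895  0.089     ]] rollers [[0.596318   0.11598948 0.093     ]
 [0.51923962 0.09211202 0.093     ]] [[0.43175804 0.09943638 0.097     ]]
nests [[ 0.52967828 -0.03098241  0.075     ]
 [ 0.45099237 -0.09068886  0.075     ]] loaded [[ 0.62096136 -0.07179588  0.079     ]]
start [[0.49754222 0.40264635 0.077     ]] stop [[0.41764278 0.39303693 0.089     ]]
```

View pics/c1.png

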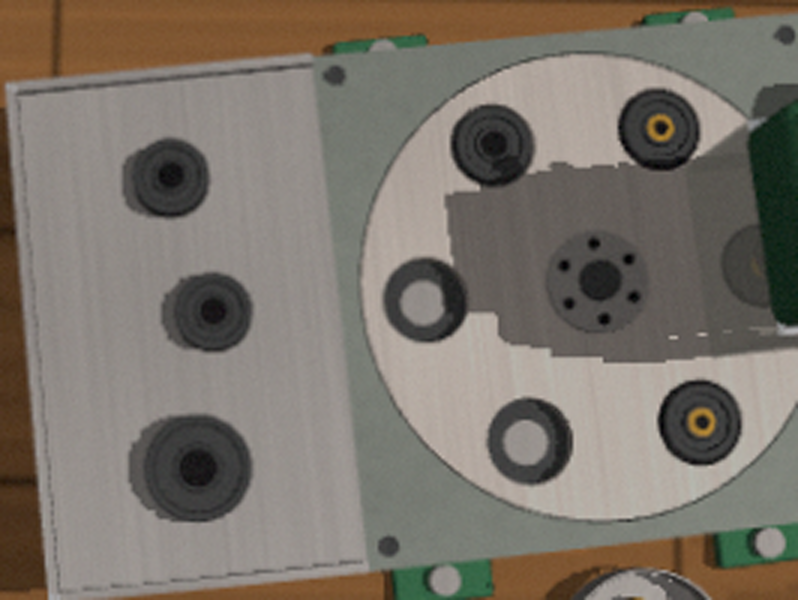

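The enlarged crop puts the small roller tops at (317,218) and (331,264). The nest rims are at (401.7,259.7) and (436.7,307), the loaded roller at (424.2,208), and the finished ones at (479.8,202.8) and (493.4,300.7). Next I fit the press pose.

Run:
```python
from h import *
P=np.r_[ray('top',[(401.7,259.7),(436.7,307)],.075),ray('top',[(424.2,208),(479.8,202.8),(493.4,300.7)],.079)][:,:2]
s=100*3**.5/2
M=np.array([(0,100),(-s,50),(s,50),(s,-50),(-s,-50)])/1000
mc,pc=M.mean(0),P.mean(0);a,b=M-mc,P-pc
th=np.arctan2((a[:,0]*b[:,1]-a[:,1]*b[:,0]).sum(),(a*b).sum())
R=np.array([[np.cos(th),-np.sin(th)],[np.sin(th),np.cos(th)]]);t=pc-R@mc
print(np.degrees(th),t);print((M@R.T+t).round(4));print(((P-M@R.T-t)*1000).round(1))
r=ray('top',[(317,218),(331,264)],.093);print(r.round(4),((r[:,:2]-t)@R).round(4))
s=sensors.observe();T=cv2.Rodrigues(s['ee_rot'])[0];print(T.round(3),s['position'])
```

```text
6.283631433535997 [ 0.54066505 -0.13145121]
[[ 0.5297 -0.0321]
 [ 0.4491 -0.0912]
 [ 0.6213 -0.0723]
 [ 0.6322 -0.1717]
 [ 0.4601 -0.1906]]
[[ 0.5 -0.1]
 [ 0.2 -0.6]
 [-0.3  0.1]
 [-0.4  0.2]
 [ 0.   0.5]]
[[0.5981 0.1143 0.093 ]
 [0.5193 0.0896 0.093 ]] [[0.084  0.238 ]
 [0.0029 0.222 ]]
[[-0.943  0.333 -0.   ]
 [ 0.333  0.943 -0.001]
 [-0.    -0.001 -1.   ]] [0.20822139 0.5888643  0.24504371]
```

Emit:
arm_command --deltas '[0,0,-0.222,0.311,-0.499,-0.045,75,0,0,-0.222,0.311,-0.499,-0.045,75,0,0,-0.222,0.311,-0.499,-0.045,75,0,0,-0.222,0.311,-0.499,-0.045,75,0,0,-0.222,0.311,-0.499,-0.045,75,0,0,-0.222,0.311,-0.499,-0.045,75,0,0,-0.222,0.311,-0.499,-0.045,75,0,0,-0.222,0.311,-0.499,-0.045,75,0,0,-0.222,0.311,-0.499,-0.045,75,0,0,-0.222,0.311,-0.499,-0.045,75,0,0,-0.222,0.311,-0.499,-0.045,75,0,0,-0.222,0.311,-0.499,-0.045,75,0,0,-0.222,0.311,-0.499,-0.045,75,0,0,-0.222,0.311,-0.499,-0.045,75,0,0,-0.222,0.311,-0.499,-0.045,75,0,0,-0.222,0.311,-0.499,-0.045,75]' --force 15

```text
clock: 1.7
position: [0.5187, 0.0918, 0.2007]
ee_rot: [-1.056, -2.958, -0.001]
force: [0.5, -0.6, -1.2]
width: 0.816
gripper_force: 0.0
```

Run:
```python
from h import *
s=sensors.observe();print(s['clock'],s['position'],cv2.Rodrigues(s['ee_rot'])[0].round(3)[:,1])
snap('wrist','w1.png')
print(proj('wrist',[(.5193,.0896,.093),(.5981,.1143,.093),(.5297,-.0321,.075)]))
np.save('wcal.npy',optics.calibration('wrist'),allow_pickle=True)
```

```text
1.7 [0.51869353 0.09184831 0.2006881 ] [0.633 0.774 0.   ]
[[315.58858921 247.54518054]
 [419.53826682 312.5040913 ]
 [196.97227529 350.42220047]]
```

View pics/w1.png

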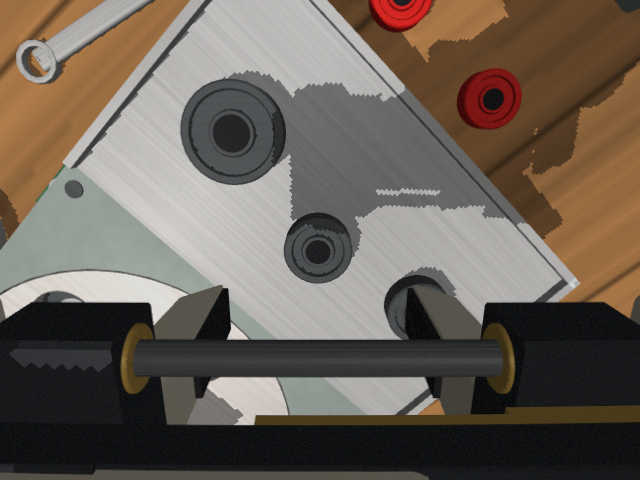

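The wrist view shows the middle roller's top at about (318,250), against (316,248) predicted. That is about 2 mm, within calibration.

Run:
```python
from h import *
c=np.load('wcal.npy',allow_pickle=True).item()
print(ray('wrist',[(318.3,250.5)],.093,c)); print(sensors.observe()['position'])
```

```text
[[0.52190325 0.08968252 0.093     ]]
[0.51877729 0.09174504 0.20075484]
```

Emit:
arm_command --deltas '[0,0,0,0.0014,0,-0.04,75,0,0,0,0.0014,0,-0.07,75,0,0,0,0.0014,0,-0.09,75,0,0,0,0.0014,0,-0.1,75,0,0,0,0.0014,0,-0.1,75,0,0,0,0.0014,0,-0.1,75]'

```text
clock: 2.35
position: [0.5211, 0.0907, 0.1015]
ee_rot: [1.059, 2.957, 0.001]
force: [0.6, -0.4, -0.6]
width: 0.818
gripper_force: 0.0
```

Emit:
arm_command --deltas '[0,0,0,0,0,-0.001,36,0,0,0,0,0,-0.001,36,0,0,0,0,0,-0.001,36,0,0,0,0,0,-0.001,36,0,0,0,0,0,-0.001,36,0,0,0,0,0,-0.001,36,0,0,0,0,0,0.02,36,0,0,0,0,0,0.04,36,0,0,0,0,0,0.04,36]' --force 20

```text
clock: 3.25
position: [0.522, 0.0904, 0.1427]
ee_rot: [1.06, 2.954, 0.003]
force: [0.8, 0.2, -1.5]
width: 0.474
gripper_force: 20.0
```

Emit:
arm_command --deltas '[0,0,0,0.002,-0.04,0,36,0,0,0,0.005,-0.08,0,36,0,0,0,0.0085,-0.11,0,36,0,0,0,0.0085,-0.1225,0,36,0,0,0,0.0085,-0.1225,0,36,0,0,0,0.0085,-0.1225,0,36,0,0,0,0.0085,-0.1225,0,36]'

```text
clock: 3.95
position: [0.5291, -0.0302, 0.1404]
ee_rot: [-1.056, -2.958, -0.001]
force: [0.7, -0.5, -1.3]
width: 0.472
gripper_force: 20.0
```

Run:
```python
from h import *
s=sensors.observe();print(s['clock'],s['position'])
snap('wrist','w2.png')
a=np.linspace(0,6.28,5)[:4]
print(proj('wrist',[(.5297,-.0321,.075),(.4491,-.0912,.075),tuple(s['position'])]))
np.save('wcal2.npy',optics.calibration('wrist'),allow_pickle=True)
```

```text
3.95 [ 0.52908166 -0.03022322  0.14039791]
[[315.76597057 271.16057458]
 [128.81070991 225.9231987 ]
 [317.8807524  328.71835157]]
```

View pics/w2.png

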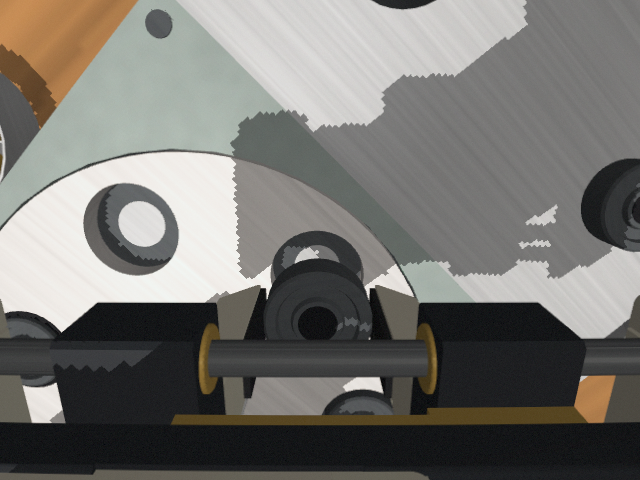

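The held roller sits between the pads, its top hub at about (318,322) and its outline 264–372. Nest B's rim is centred at about (131,229.5) and nest A's at column 317.5. Both show the same small offset from the top-camera prediction as the roller did.

Run:
```python
from h import *
c=np.load('wcal2.npy',allow_pickle=True).item()
b=ray('wrist',[(131,229.5)],.075,c)[0];print(b,'off',b[:2]-[.4491,-.0912], 'A', b[:2]-[.4491,-.0912]+[.5297,-.0321])
print('A row ambiguous',ray('wrist',[(317.5,271.2),(317.5,274)],.075,c))
print('held',ray('wrist',[(318,322)],.133,c), ray('wrist',[(318,320)],.133,c))
```

```text
[ 0.4511522 -0.0917212  0.075    ] off [ 0.0020522 -0.0005212] A [ 0.5317522 -0.0326212]
A row ambiguous [[ 0.53030226 -0.03140006  0.075     ]
 [ 0.53153582 -0.03241039  0.075     ]]
held [[ 0.52995565 -0.03086808  0.133     ]] [[ 0.52927522 -0.03031119  0.133     ]]
```

Emit:
arm_command --deltas '[0,0,0,0.0025,-0.002,-0.015,36,0,0,0,0.0025,-0.002,-0.03,36,0,0,0,0.0025,-0.002,-0.033,36,0,0,0,0.0025,-0.002,-0.033,36,0,0,0,0.0025,-0.002,-0.033,36,0,0,0,0.0025,-0.002,-0.033,36]'

```text
clock: 4.6
position: [0.5322, -0.034, 0.1084]
ee_rot: [1.06, 2.956, 0.001]
force: [0.2, 0.3, -1.1]
width: 0.473
gripper_force: 20.0
```

Emit:
arm_command --deltas '[0,0,0,-0.0005,0.0012,-0.003,36,0,0,0,-0.0005,0.0012,-0.007,36,0,0,0,-0.0005,0.0012,-0.01,36,0,0,0,-0.0005,0.0012,-0.012,36,0,0,0,-0.0005,0.0012,-0.012,36,0,0,0,-0.0005,0.0012,-0.012,36]'

```text
clock: 5.2
position: [0.5313, -0.0331, 0.0957]
ee_rot: [-1.061, -2.957, 0.0]
force: [0.3, 0.1, -1.5]
width: 0.467
gripper_force: 20.0
```

Emit:
arm_command --deltas '[0,0,0,0,0,0,62,0,0,0,0,0,0,62,0,0,0,0,0,0,62,0,0,0,0,0,0,62,0,0,0,0,0,0.04,62,0,0,0,0,0,0.08,70,0,0,0,0.03,0.07,0.105,75,0,0,0,0.06,0.12,0.105,75,0,0,0,0.067,0.146,0.105,75,0,0,0,0.067,0.146,0.105,75,0,0,0,0.067,0.146,0.105,75,0,0,0,0.067,0.146,0.105,75]'

```text
clock: 6.4
position: [0.5978, 0.1118, 0.2004]
ee_rot: [-1.061, -2.957, 0.002]
force: [0.0, -0.7, -0.4]
width: 0.819
gripper_force: 0.0
```

Run:
```python
from h import *
s=sensors.observe();print(s['clock'],s['position'])
im=snap('wrist','w3.png');t=snap('top','t2.png')
np.save('wcal3.npy',optics.calibration('wrist'),allow_pickle=True)
print(proj('wrist',[(.6,.1137,.093)]))
w=cv2.resize(im[150:390,160:480],None,fx=1.8,fy=1.8);k=cv2.resize(t[180:330,370:470],None,fx=2.2,fy=2.88)
cv2.imwrite('pics/c3.png',np.hstack([w,k[:432]]))
```

```text
6.4 [0.59782411 0.11182146 0.20039149]
[[323.79588909 244.53962696]]
```

View pics/c3.png

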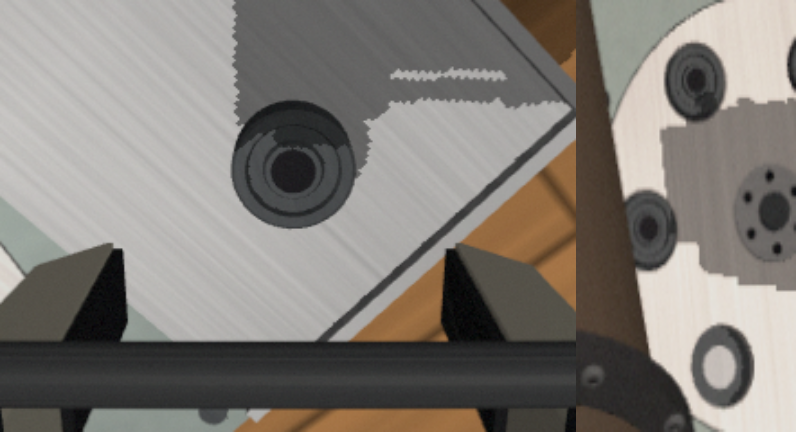

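The crop shows nest A filled with the roller flat. The second roller's hub is at wrist pixel (322.8,244.4), within 1 px of prediction.

Emit:
arm_command --deltas '[0,0,0,0.0018,0.0012,-0.04,66,0,0,0,0.0018,0.0012,-0.07,66,0,0,0,0.0018,0.0012,-0.09,66,0,0,0,0.0018,0.0012,-0.1,66,0,0,0,0.0018,0.0012,-0.1,66,0,0,0,0.0018,0.0012,-0.1,66]'

```text
clock: 7.1
position: [0.6005, 0.1135, 0.1017]
ee_rot: [1.062, 2.956, 0.001]
force: [-0.4, 0.6, -0.1]
width: 0.72
gripper_force: 0.0
```

Emit:
arm_command --deltas '[0,0,0,-0.0006,0,-0.001,36,0,0,0,-0.0006,0,-0.001,36,0,0,0,-0.0006,0,-0.001,36,0,0,0,-0.0006,0,-0.001,36,0,0,0,-0.0006,0,-0.001,36,0,0,0,-0.0006,0,-0.001,36,0,0,0,-0.0006,0,0.02,36,0,0,0,-0.0006,0,0.04,36,0,0,0,-0.03,-0.03,0.04,36,0,0,0,-0.06,-0.07,0.04,36,0,0,0,-0.09,-0.11,0.04,36,0,0,0,-0.12,-0.15,0.04,36,0,0,0,-0.14,-0.185,0.04,36,0,0,0,-0.149,-0.205,0.04,36,0,0,0,-0.149,-0.205,0.04,36,0,0,0,-0.149,-0.205,0.04,36,0,0,0,-0.149,-0.205,0.04,36,0,0,0,-0.149,-0.205,0.04,36]' --force 20

```text
clock: 8.9
position: [0.4515, -0.0898, 0.1406]
ee_rot: [-1.058, -2.958, -0.0]
force: [0.4, 0.3, -1.8]
width: 0.466
gripper_force: 20.0
```

Run:
```python
from h import *
s=sensors.observe();print(s['clock'],s['position'])
im=snap('wrist','w4.png')
np.save('wcal4.npy',optics.calibration('wrist'),allow_pickle=True)
p=s['position'];print(proj('wrist',[(.4511,-.0917,.075),(.5317,-.0326,.079),p-[0,0,.0075]]))
cv2.imwrite('pics/c4.png',cv2.resize(im[150:390,160:580],None,fx=1.9,fy=1.9))
```

```text
8.9 [ 0.45152322 -0.08978951  0.14061382]
[[314.73715911 269.81046131]
 [493.06576356 315.14612814]
 [318.16890116 319.75086703]]
```

View pics/c4.png

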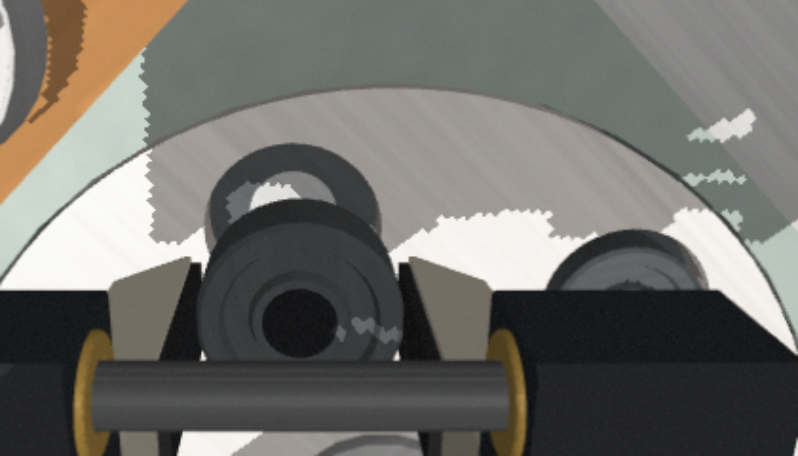

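The held roller's hub is at (317.9,320), matching the TCP. Nest B's outline centre column is 314.2 against 314.7 predicted, so the target stands.

Emit:
arm_command --deltas '[0,0,0,-0.0004,-0.001,-0.015,36,0,0,0,-0.0004,-0.001,-0.03,36,0,0,0,-0.0004,-0.001,-0.033,36,0,0,0,-0.0004,-0.001,-0.033,36,0,0,0,-0.0004,-0.001,-0.033,36,0,0,0,-0.0004,-0.001,-0.033,36]'

```text
clock: 9.55
position: [0.4512, -0.0918, 0.1083]
ee_rot: [1.06, 2.956, 0.001]
force: [-0.1, -0.0, -1.6]
width: 0.474
gripper_force: 20.0
```

Emit:
arm_command --deltas '[0,0,0,0,0,-0.003,36,0,0,0,0,0,-0.007,36,0,0,0,0,0,-0.01,36,0,0,0,0,0,-0.012,36,0,0,0,0,0,-0.012,36,0,0,0,0,0,-0.012,36]'

```text
clock: 10.15
position: [0.4506, -0.0919, 0.0957]
ee_rot: [-1.06, -2.957, 0.0]
force: [0.3, 0.1, -1.2]
width: 0.473
gripper_force: 20.0
```

Emit:
arm_command --deltas '[0,0,0,0,0,0,62,0,0,0,0,0,0,62,0,0,0,0,0,0,62,0,0,0,0,0,0,62,0,0,0,0,0,0.04,62,0,0,0,0,0,0.08,62,0,0,0,0.01,0.04,0.105,62,0,0,0,0.049,0.494,0.105,0,0,0,0,0.049,0.494,0.105,0,0,0,0,0.049,0.494,0.105,0,0,0,0,0.049,0.494,0.105,0,0,0,0,0.049,0.494,0.105,0,0,0,0,0.049,0.494,0.105,0,0,0,0,0.049,0.494,0.105,0,0,0,0,0.049,0.494,0.105,0,0,0,0,0.049,0.494,0.105,0,0,0,0,0.049,0.494,0.105,0,0,0,0,0.049,0.494,0.105,0,0,0,0,0.049,0.494,0.105,0,0,0,0,0.049,0.494,0.105,0]'

```text
clock: 12.15
position: [0.5003, 0.4, 0.2009]
ee_rot: [1.064, 2.955, -0.001]
force: [0.3, -0.1, 0.3]
width: 0.002
gripper_force: 0.0
```

Run:
```python
from h import *
s=sensors.observe();print(s['clock'],s['position'],s['width'])
im=snap('wrist','w5.png');t=snap('top','t3.png');sd=snap('side','s3.png')
np.save('wcal5.npy',optics.calibration('wrist'),allow_pickle=True)
print(proj('wrist',[(.4995,.402,.077)]))
a=im[100:400,120:520];b=cv2.resize(sd[100:220,230:430],(400,300));c=cv2.resize(t[160:340,360:540],(300,300))
cv2.imwrite('pics/c5.png',np.vstack([np.hstack([a,b]),np.hstack([c,np.zeros((300,500,3),np.uint8)])]))
```

```text
12.15 [0.50027707 0.39999492 0.20090668] 0.0016268482045922116
[[318.44616206 235.82624137]]
```

View pics/c5.png

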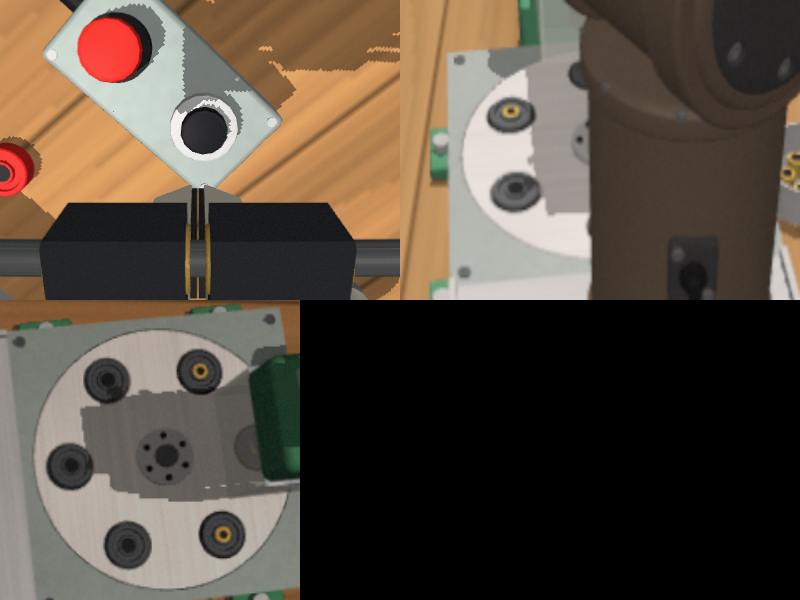

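Top view: both nests are filled, and the rollers look flat like the loaded one. Wrist view: the start button's top is at about (324,230).

Run:
```python
from h import *
c=np.load('wcal5.npy',allow_pickle=True).item()
print(ray('wrist',[(324,230.5)],.077,c),sensors.observe()['position'])
t=cv2.imread('pics/t3.png')
P=[(.5297,-.0321,.079),(.4491,-.0912,.079),(.6213,-.0723,.079)]
print(proj('top',P))
```

```text
[[0.49901158 0.40719379 0.077     ]] [0.50010238 0.40083735 0.20111883]
[[401.94188914 259.69385151]
 [436.74665277 306.99784664]
 [424.28242656 207.81445806]]
```

Emit:
arm_command --deltas '[0,0,0,-0.001,0.0045,-0.04,0,0,0,0,-0.001,0.0045,-0.075,0,0,0,0,-0.001,0.0045,-0.092,0,0,0,0,-0.001,0.0045,-0.1,0,0,0,0,-0.001,0.0045,-0.104,0,0,0,0,-0.001,0.0045,-0.107,0,0,0,0,-0.001,0.0045,-0.109,0,0,0,0,-0.001,0.0045,-0.11,0,0,0,0,-0.001,0.0045,-0.11,0,0,0,0,-0.001,0.0045,-0.11,0]'

```text
clock: 13.3
position: [0.4992, 0.4067, 0.0914]
ee_rot: [1.06, 2.956, 0.001]
force: [0.2, -1.6, 4.3]
width: 0.001
gripper_force: 2.5
```

Partly down at 4.3 N, so I press further.

Emit:
arm_command --deltas '[0,0,0,0,0,-0.001,0,0,0,0,0,0,-0.002,0,0,0,0,0,0,-0.003,0,0,0,0,0,0,-0.004,0,0,0,0,0,0,-0.004,0,0,0,0,0,0,-0.004,0]'

```text
clock: 13.9
position: [0.4993, 0.4068, 0.0899]
ee_rot: [1.061, 2.956, 0.003]
force: [-6.5, -7.4, 29.4]
width: 0.007
gripper_force: 14.8
```

Fully down: a hard stop at 29 N, with z at the expected 0.090. Releasing.

Emit:
arm_command --deltas '[0,0,0,0,0,0.006,0,0,0,0,0,0,0.015,0,0,0,0,0,0,0.05,0,0,0,0,0,0,0.1,0,0,0,0,0,0,0.14,0,0,0,0,-0.1,0.1,0.14,0,0,0,0,-0.1,0.1,0.14,0,0,0,0,-0.1,0.1,0.14,0,0,0,0,-0.1,0.1,0.14,0,0,0,0,-0.1,0.1,0.14,0]'

```text
clock: 14.9
position: [0.3972, 0.5079, 0.2267]
ee_rot: [-1.055, -2.959, -0.0]
force: [-0.6, -1.3, -0.6]
width: 0.004
gripper_force: 0.0
```

Run:
```python
from h import *
s=sensors.observe();print(s['clock'],s['position'],s['force'])
t=snap('top','t4.png');sd=snap('side','s4.png')
cv2.imwrite('pics/c6.png',np.hstack([cv2.resize(t[150:350,260:560],(400,267)),cv2.resize(sd[100:300,230:530],(400,267))]))
```

```text
14.9 [0.39720681 0.50790084 0.22665356] [-0.56712043 -1.28980977 -0.63799962]
```

View pics/c6.png

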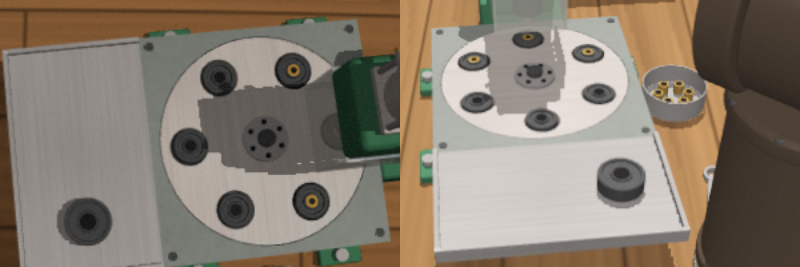

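All three shelf-side nests hold rollers lying flat at equal height. The big roller is still on the shelf and the arm is clear.

```bash
python3 -c "
from cell import arm
print(arm.sign_off())"
```

```text
the job is handed in; nothing more can be done
None
```

Job handed in at about 15 s: both small rollers lie flat in the two empty nests, then the start button was pushed fully down and released; the large roller and the already loaded one were not touched.

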